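# Warm the painted tiles: thermostat up four clicks, then start

### The arm

A 7-joint arm with a two-finger parallel gripper is mounted at the origin on the work surface. World frame = base frame: x ahead of the robot, y to its left, z up, the work surface at z = 0. Lengths are in m, angles in rad, forces in N, time in s.
With the tool pointing down it reaches from about 0.425 to 0.875 m from the base axis. Payload 8.4 kg.
Tool frame: the origin (TCP) lies on the mounting face of the last link; the fingertips stand tcp_to_tips ahead of it and the grasp point (between the pads) lies 164 mm ahead of it (tcp_to_tips is the distance from the TCP to the fingertips, in m); z points along the fingers, y is the line along which they close (so a half turn about z gives the same grasp; the last joint's range is limited). The gripper opens to 87 mm and grips with 3 to 60 N. Pads are 19 mm wide; open, the fingers measure 117 mm over their backs; the gripper's body (75 mm by 190 mm) begins 51 mm behind the grasp point.
Start: joints at [1.012, 0.333, 0.04, 1.465, -0.013, 1.343, -0.059], TCP at [0.288, -0.582, 0.405] pointing down, gripper open.
Joint ranges: [-2.58, 2.58], [-0.38, 2.09], [-1.3, 1.39], [0.25, 2.4], [-1.5, 4.64], [0.08, 2.09], [-2.65, 2.65]. Speed limits (rad/s): [2.22, 2.22, 2.79, 2.79, 3.14, 3.14, 3.14].

### API

Orientations are given as a unit quaternion [x, y, z, w].
In Python, from bench import * gives the robot as it stands. The module is installed in compiled form; this text tells all that it offers.
- The arm moves only by the tool carry_out, never from a script. Its argument "commands" is text: rows parted by semicolons, each of 7 numbers parted by spaces: the shift along the world's x, y, z scaled (see below), then the turn, a rotation vector about the world's x, y, z scaled (see below), then the gripper's target within -1 to 1 (fully open at 1, half-way at 0, shut at -1). In form: dx dy dz wx wy wz jaw; .... A call has 1 to 5 rows; each row shifts and turns the commanded pose from where the row before left it; what a row does not reach is not made up. The controller multiplies each number of a shift by 25 mm and each number of a turn by 0.08 rad. A row lasts 1/12 s, in which the tool goes at most 41.7 mm and 7.16 degrees, less where a joint would pass 70% of its speed; a pose out of reach is approached as far as the arm can. A call with a number of a shift or a turn outside -1 to 1 is refused whole. A call with a gripper value outside its range is refused whole. The fingers move at their own pace and stop on an object; "squeeze" is the grip in N (left out, the last holds). Time passes only in rows, so rows that do not move let the fingers close. It gives the time, the measured TCP pose, the force, the opening and the grip force at its end, in the units of the state.
- get_obs(): the state, without advancing time (a new reading comes with each control period).
- read_camera(name): name is "scene" or "side" or "wrist"; returns (picture, depth): 420x560x3 uint8, red, green, blue; 420x560 float32, m along the optical axis (not along the pixel's ray), 0 where there is no reading.
- calibration(name): a dict with "camera_matrix" (3x3 intrinsics, pixels), "origin" and "rotation" of the camera in the world. Camera axes: x right, y up, looking along -z (the intrinsics and any distortion apply to the point x, -y, -z); pixel columns grow to the right and rows downward; lengths in m; the calibration is good to about 2 mm. The wrist camera is an equidistant fisheye: a pixel r from the principal point sees the ray r / f radians off the axis. A picture is of the moment at which its call begins: read the wrist's pose just before it. calibration takes no time and is no camera call; for the wrist camera it gives the pose at the moment of the call.
- job_done(): hands the job in; it is judged then, once.
Trained networks look in the newest picture that a camera, given by its name, has taken for a name from the list of things; names that differ only in an ending like _2 or _b are one class to them, and where a whole thing is asked for, a point or a joint stands for the part that bears it (a point fixed in the world has none). Each returns a list of dicts, best first, with "score" (0 to 1); they miss things now and then, are a little off and sometimes report something else, mostly with a low value. They report only what shows in the picture. A call takes as long as a camera call.
- trace(camera, query): "pixels" (420x560 bool, what is visible of it) and "rect" ([centre column, centre row, width, height] in pixels, round what is visible of it).
- tip_of(camera, query): "centre" ([column, row] in pixels: a listed point, or the origin of a listed thing).
The state is a dict: "time": time; "joints": joint angles; "qvel": joint speeds; "joint_torque": joint torques, N m; "eef_pos": TCP position; "eef_rot": TCP orientation; "contact_force": force on the tool from outside, world axes, zero at the start; "torque": the same for the moment, N m; "width": finger opening in m; "finger_force": force on a finger pad.
Only numpy, scipy, OpenCV 4.12 (cv2) and the standard library are available. Lean on these libraries where they do the work, as an engineer would, in place of code of your own. Each camera call takes 0.05 s, during which the arm holds its last target. There are 200 camera calls.

### The job

The tile warming plate needs more heat: turn its click-stop thermostat dial (grey bar handle on a black skirt) clockwise by exactly four clicks from where it stands, pushing against one side of the dial's bar handle with a fingertip (do not pinch the bar between the fingers). Then press the green start button fully down and let it spring back. Nothing is to be picked up: leave the tiles, glasses and brushes where they are.

Things in the scene. Friction and masses are not known exactly. Their poses are not given: they have to be found in the camera images.
- warm_plate: Tile warming plate: white housing 300 mm (own x) by 360 mm (own y), fixed. Origin on the table under its centre; own x points from the dark control strip (the 100 mm nearest own -x, face 62 mm above the table) to the bare heating plate (68 mm high, carries two tiles); y is left, z up. Dial axis at own (-100, 70) mm, pilot lamp (-100, -30), start button (-100, -100).
- dial (a joint): Thermostat dial angle, rad: 0 at the cold stop, grows clockwise seen from above. Clicks at 0, 0.419, 0.838 ... 4.19 (24 degrees apart); starts at rest in one of the first four (0 to 1.26). A sprung ball holds each click: about 5 N on the bar 26 mm from the axis breaks it out; past half-way it snaps forward into the next click by itself. Wanted: start + 1.676.
- dial_axis (a point): Point on the dial's vertical axis, 93 mm above the table, at the top of its bar handle; own x points along the bar to the pointer end. Under the bar a black knurled skirt, radius 36 mm, 63 to 70 mm above the table. Grey bar: 64 mm long (32 mm each way from the axis), 16 mm wide, upright sides from 70 to 91 mm above the table, a 6 mm wide rib along its middle up to 93 mm.
- dial_mark (a point): Pointer end of the bar: outer end of the orange line on its top, 30 mm from the dial axis, 93 mm above the table. At dial angle q the pointer lies at 120 degrees minus q, counted counter-clockwise from the warming plate's own x. Eleven coloured dots on the strip, 42 mm from the axis, show the click positions.
- dial_push_side: One long side of the bar (on the bar's own +y, to the left of the pointer direction; its face is 8 mm from the middle line). Origin on the dial axis at strip height (62 mm), axes as dial_axis. A fingertip pushing on this side at the pointer half turns the dial clockwise.
- dial_back_side: The opposite long side of the bar (own -y; its face 8 mm from the middle line). Origin and axes as dial_push_side. A fingertip pushing on this side at the tail half (opposite the pointer) turns the dial clockwise.
- start (a joint): Green start button, travel in m: 0 is up, 0.005 fully down (counted as pressed beyond 0.004). It springs back; fully down takes 5 N.
- start_top (a point): Centre of the green button's top, 28 mm across, 17 mm above the strip (79 mm above the table) when up; in a round dark collar 44 mm across and 12 mm high. It is pressed straight down.
- tile_sun: Painted white tile 100 x 100 x 7 mm with a sun, lying loose on the heating plate. Origin under its centre.
- tile_flower: Painted white tile 100 x 100 x 7 mm with a blue flower, lying loose on the heating plate. Origin under its centre.
- tile_fish: Painted white tile 100 x 100 x 7 mm with a yellow fish, lying loose on the table to the right of the warming plate. Origin under its centre.
- glass_blue: Clear glass tumbler stained with blue paint, 74 mm across and 85 mm tall, standing loose beside the warming plate. Origin under its centre.
- glass_brown: Clear glass tumbler stained with brown paint, 74 mm across and 85 mm tall, standing loose beside the warming plate. Origin under its centre.
- glass_yellow: Clear glass tumbler stained with yellow paint, 74 mm across and 85 mm tall, standing loose beside the warming plate. Origin under its centre.
- brush_a: Thin paint brush with brown bristles, 175 mm long, 7 mm thick, lying loose on the table in front of the warming plate. Origin near its middle, x towards the bristles.
- brush_b: Thin paint brush with blue bristles, 175 mm long, 7 mm thick, lying loose on the table in front of the warming plate. Origin near its middle, x towards the bristles.

How it is judged:
By the outcome, as a careful person would: the job done as asked, in the order asked, and still so for the second after the job is handed in, with the robot touching nothing.
It also fails if it takes over 69 s, if anything falls off the work surface, if the arm or the gripper's body presses on something with over 40 N, if the wrist force passes 120 N, or if a joint passes its speed limit or range.

## Working session

There is one attempt and no reset: what is moved stays moved. The work goes in short steps, Python scripts to look and compute and a tool call to move; the robot and the scene stay as the last step left them, time stands still between calls to the robot, and variables do not carry over. Pictures are saved under pics/ and viewed, at most 10 in all, crops included, and the job is handed in when it is done.

Besides the shell and the picture viewer there is one more tool, called after "Request:" as name(argument=value, ...), one argument or row to a line, values as JSON. carry_out: Moves the arm, as the interface text tells. Its arguments: {"type":"object","properties":{"commands":{"type":"string"},"squeeze":{"type":"number"}},"required":["commands"]}

```bash
mkdir -p pics; cat > h.py <<'E'
from bench import *
import numpy as np, cv2
def ray(cam,px):
    c=calibration(cam);K=np.array(c["camera_matrix"]);R=np.array(c["rotation"]);o=np.array(c["origin"])
    x=(px[0]-K[0,2])/K[0,0];y=(px[1]-K[1,2])/K[1,1]
    if cam=="wrist":
        r=np.hypot(x,y);s=np.sin(r)/r if r>1e-9 else 1;d=np.array([x*s,-y*s,-np.cos(r)])
    else: d=np.array([x,-y,-1.])
    return o,R@d
def at(cam,px,z):
    o,d=ray(cam,px);return o+d*(z-o[2])/d[2]
Z=dict(dial_axis=.093,dial_mark=.093,start_top=.079,warm_plate=0)
E
python3 - <<'E'
from h import *
s=get_obs();print({k:np.round(v,3).tolist() for k,v in s.items()})
for cam in("scene","side"):
    p,d=read_camera(cam);cv2.imwrite(f"pics/{cam}0.png",p[:,:,::-1])
    for q in Z:
        for t in tip_of(cam,q)[:2]:print(cam,q,round(t["score"],2),np.round(t["centre"],1),at(cam,t["centre"],Z[q]).round(4))
E
ls; python3 -c "
import bench;print([x for x in dir(bench) if x[0]!='_'])"
```

```text
{'time': 0.0, 'joints': [1.012, 0.334, 0.04, 1.466, -0.013, 1.343, -0.059], 'qvel': [0.0, 0.001, 0.001, 0.001, 0.001, -0.0, 0.0], 'joint_torque': [-0.0, -65.636, 1.335, -40.38, -0.06, 0.045, 0.0], 'eef_pos': [0.288, -0.582, 0.404], 'eef_rot': [0.974, 0.228, -0.0, -0.001], 'contact_force': [-0.414, 0.375, 0.522], 'torque': [-0.036, 0.025, -0.018], 'finger_force': 0.0, 'width': 0.087}
h.py
pics
['Unreachable', 'calibration', 'get_obs', 'job_done', 'read_camera', 'tcp_to_tips', 'tip_of', 'trace']Traceback (most recent call last):
  File "<stdin>", line 6, in <module>
  File "h.py", line 11, in at
    o,d=ray(cam,px);return o+d*(z-o[2])/d[2]
        ~~~^^^^^^^^
  File "h.py", line 9, in ray
    return o,R@d
             ~^~
ValueError: matmul: Input operand 1 has a mismatch in its core dimension 0, with gufunc signature (n?,k),(k,m?)->(n?,m?) (size 3 is different from 4)
```

```bash
sed -i 's/^import numpy.*/&\nfrom scipy.spatial.transform import Rotation as Ro/; s/R=np.array(c\["rotation"\])/R=Ro.from_quat(c["rotation"]).as_matrix()/' h.py
python3 - <<'E'
from h import *
print(tcp_to_tips, calibration("scene"))
print(Ro.from_quat(get_obs()["eef_rot"]).as_matrix().round(3))
for cam in("scene","side"):
    p,d=read_camera(cam);cv2.imwrite(f"pics/{cam}0.png",p[:,:,::-1])
    for q in Z:
        for t in tip_of(cam,q)[:2]:print(cam,q,round(t["score"],2),np.round(t["centre"],1),at(cam,t["centre"],Z[q]).round(4))
E
```

```text
0.1822 {'camera_matrix': array([[380.7700238 ,   0.        , 284.79448245],
       [  0.        , 380.7700238 , 206.85689689],
       [  0.        ,   0.        ,   1.        ]]), 'origin': array([ 0.99882028, -0.31651138,  0.63514915]), 'rotation': array([0.35564221, 0.17872487, 0.42697278, 0.81195461])}
[[ 0.896  0.444 -0.001]
 [ 0.444 -0.896  0.001]
 [-0.    -0.001 -1.   ]]
scene dial_axis 0.89 [318. 192.] [0.5291 0.1077 0.093 ]
scene dial_mark 0.95 [326.7 183.9] [0.5183 0.1411 0.093 ]
scene start_top 0.7 [254.  233.1] [ 0.5437 -0.065   0.079 ]
scene warm_plate 0.58 [324.3 264.6] [0.6391 0.0458 0.    ]
scene warm_plate 0.56 [400.6 209.8] [0.6132 0.3064 0.    ]
side dial_axis 0.96 [271.6 183. ] [0.5336 0.106  0.093 ]
side dial_mark 0.59 [261.2 176.6] [0.5215 0.1329 0.093 ]
side dial_mark 0.26 [272.3 184.8] [0.5327 0.1007 0.093 ]
side start_top 0.7 [320.7 241.6] [ 0.5586 -0.0638  0.079 ]
side start_top 0.54 [357.4 343.2] [ 0.514  -0.2667  0.079 ]
side warm_plate 0.71 [325.6 216.1] [0.6351 0.0416 0.    ]
side warm_plate 0.2 [270.6 180.1] [0.5708 0.1979 0.    ]
```

View pics/scene0.png

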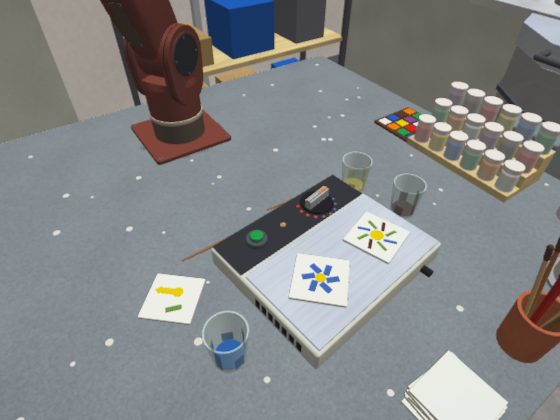

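View pics/side0.png

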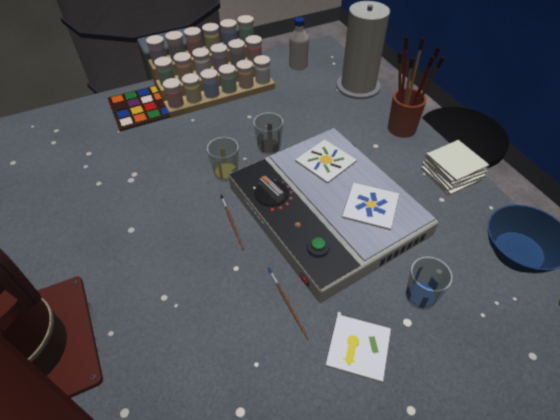

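Request:
carry_out(
  commands="0.35 1 0 0 0 0.7 -1; 0.35 1 0 0 0 0.7 -1; 0.35 1 0 0 0 0.7 -1; 0.35 1 0 0 0 0.7 -1; 0.35 1 0 0 0 0.7 -1",
  squeeze=10,
)

```text
time: 1.02
eef_pos: [0.3324, -0.4563, 0.4048]
eef_rot: [0.932, 0.363, -0.0, 0.0]
contact_force: [0.1, -0.6, -0.6]
width: 0.0616
finger_force: 0.0
```

Request:
carry_out(
  commands="0.35 1 0 0 0 0.7 -1; 0.35 1 0 0 0 0.7 -1; 0.35 1 0 0 0 0.7 -1; 0.35 1 0 0 0 0.7 -1; 0.35 1 0 0 0 0.7 -1",
)

```text
time: 1.43
eef_pos: [0.3763, -0.3308, 0.4049]
eef_rot: [0.872, 0.49, 0.0, 0.0]
contact_force: [0.4, 0.4, 0.3]
width: 0.0285
finger_force: 0.0
```

Request:
carry_out(
  commands="0.35 1 0 0 0 0.7 -1; 0.35 1 0 0 0 0.7 -1; 0.35 1 0 0 0 0.7 -1; 0.35 1 0 0 0 0.7 -1; 0.35 1 0 0 0 0.7 -1",
)

```text
time: 1.85
eef_pos: [0.42, -0.2054, 0.4049]
eef_rot: [0.795, 0.607, 0.0, 0.0]
contact_force: [0.3, -0.0, 0.7]
width: 0.0017
finger_force: 0.0
```

Request:
carry_out(
  commands="0.35 1 0 0 0 0.7 -1; 0.35 1 0 0 0 0.7 -1; 0.35 1 0 0 0 0.7 -1; 0.35 1 0 0 0 0.7 -1; 0.35 1 0 0 0 0.7 -1",
)

```text
time: 2.27
eef_pos: [0.4635, -0.0803, 0.4049]
eef_rot: [0.702, 0.712, -0.0, 0.0]
contact_force: [0.7, -0.4, 0.3]
width: 0.0003
finger_force: 0.0
```

Request:
carry_out(
  commands="0.1 1 0 0 0 0.7 -1; 0.1 1 0 0 0 0.7 -1; 0.1 1 0 0 0 0.7 -1; 0 0 0 0 0 0.7 -1; 0 0 0 0 0 0 -1",
)

```text
time: 2.68
eef_pos: [0.4708, -0.0052, 0.4049]
eef_rot: [0.617, 0.787, 0.0, 0.0]
contact_force: [-0.3, -0.1, 0.7]
width: 0.0003
finger_force: 0.0
```

```bash
python3 - <<'E'
from h import *
s=get_obs();print({k:np.round(s[k],3).tolist() for k in("time","joints","eef_pos","eef_rot","width")})
print(Ro.from_quat(s["eef_rot"]).as_matrix().round(3));print(calibration("wrist")["origin"])
cam="wrist"
p,d=read_camera(cam);cv2.imwrite("pics/w1.png",p[:,:,::-1])
for q in Z:
    for t in tip_of(cam,q)[:2]:print(cam,q,round(t["score"],2),np.round(t["centre"],1),at(cam,t["centre"],Z[q]).round(4))
E
```

```text
{'time': 2.683, 'joints': [0.462, -0.007, -0.537, 1.858, -0.004, 1.289, 0.167], 'eef_pos': [0.471, -0.005, 0.405], 'eef_rot': [0.617, 0.787, 0.0, 0.0], 'width': 0.0}
[[-0.238  0.971  0.   ]
 [ 0.971  0.238 -0.   ]
 [-0.     0.    -1.   ]]
[0.4517297  0.07251622 0.38497872]
wrist dial_axis 0.96 [367.9  99. ] [0.53   0.1012 0.093 ]
wrist dial_mark 0.73 [369.5  69.4] [0.525  0.1278 0.093 ]
wrist start_top 0.55 [415.9 169.6] [0.6028 0.0488 0.079 ]
wrist warm_plate 0.88 [416.2 171.1] [0.6427 0.0416 0.    ]
```

View pics/w1.png

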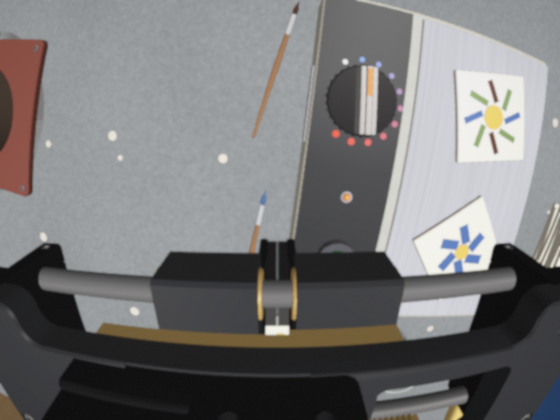

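```bash
python3 - <<'E'
from h import *
lam=at("wrist",(347,197),.064)
pts=dict(d0=(345,62),d1=(362,58),d2=(379,64),d3=(392,77),d10=(336,134),d9=(351,142))
P=np.array([at("wrist",v,.063)[:2] for v in pts.values()])
# dots circle centre
A=np.c_[2*P,np.ones(len(P))];s=np.linalg.lstsq(A,(P**2).sum(1),rcond=None)[0]
c=s[:2];print("dot centre",c,"r",np.sqrt(s[2]+c@c))
for k,p in zip(pts,P):print(k,p.round(4),np.degrees(np.arctan2(*(p-c)[::-1])).round(1))
m=at("wrist",(371,68),.093)[:2]
m2=at("wrist",(373,134),.091)[:2];m1=at("wrist",(370,66),.091)[:2]
print("mark",m,np.degrees(np.arctan2(*(m-c)[::-1])),"bar",m1,m2,np.degrees(np.arctan2(*(m1-m2)[::-1])))
print("lamp",lam,np.degrees(np.arctan2(*(c-lam[:2])[::-1]))-90,np.linalg.norm(c-lam[:2]))
E
```

```text
dot centre [0.53181824 0.09984609] r 0.04279797027027053
d0 [0.5066 0.1334] 126.9
d1 [0.5223 0.1426] 102.5
d2 [0.5408 0.142 ] 78.0
d3 [0.5574 0.1333] 52.6
d10 [0.5154 0.0606] -112.7
d9 [0.5324 0.0567] -89.2
mark [0.52611639 0.12924655] 100.97555017409202 bar [0.52526855 0.13120149] [0.5439186  0.07056902] 107.09746425629952
lamp [0.54385164 0.0006615  0.064     ] 6.917503837210333 0.09991189188976211
```

```bash
python3 - <<'E'
import cv2
p=cv2.imread("pics/w1.png")[40:160,310:430]
cv2.imwrite("pics/w1c.png",cv2.resize(p,(600,600),interpolation=cv2.INTER_CUBIC))
E
```

```text
(no output)
```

View pics/w1c.png

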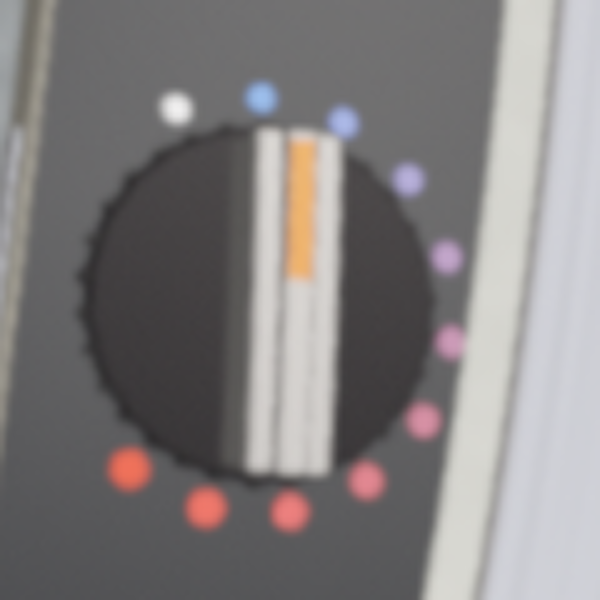

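Request:
carry_out(
  commands="0.1 0.95 -0.8 0 0 0 -1; 0.1 0.95 -0.8 0 0 0 -1; 0.1 0.95 -0.8 0 0 0 -1; 0.1 0.95 -0.8 0 0 0 -1; 0.1 0.95 -0.8 0 0 0 -1",
)

```text
time: 3.35
eef_pos: [0.4835, 0.1116, 0.304]
eef_rot: [0.621, 0.784, 0.0, 0.0]
contact_force: [0.2, -0.3, -0.6]
width: 0.0005
finger_force: 0.0
```

Request:
carry_out(
  commands="0 0 -0.7 0 0 0 -1; 0 0 -0.7 0 0 0 -1; 0 0 -0.48 0 0 0 -1; 0 0 0 0 0 0 -1; 0 0 0 0 0 0 -1",
)

```text
time: 3.77
eef_pos: [0.4835, 0.1107, 0.2576]
eef_rot: [0.621, 0.784, -0.0, -0.0]
contact_force: [-0.1, 0.4, -0.1]
width: 0.0009
finger_force: 0.0
```

```bash
python3 - <<'E'
from h import *
s=get_obs();print({k:np.round(s[k],3).tolist() for k in("time","joints","eef_pos","contact_force")})
for cam in("wrist","scene"):
    p,d=read_camera(cam);cv2.imwrite(f"pics/{cam}2.png",p[:,:,::-1])
    for q in("dial_axis","dial_mark"):
        for t in tip_of(cam,q)[:1]:print(cam,q,round(t["score"],2),np.round(t["centre"],1),at(cam,t["centre"],Z[q]).round(4))
E
```

```text
{'time': 3.767, 'joints': [0.279, 0.217, -0.648, 1.975, 0.155, 0.999, -0.211], 'eef_pos': [0.483, 0.111, 0.258], 'contact_force': [-0.139, 0.433, -0.129]}
wrist dial_mark 0.94 [366.8 253.7] [0.5266 0.1315 0.093 ]
scene dial_axis 0.97 [315.9 195. ] [0.5343 0.0978 0.093 ]
```

View pics/wrist2.png

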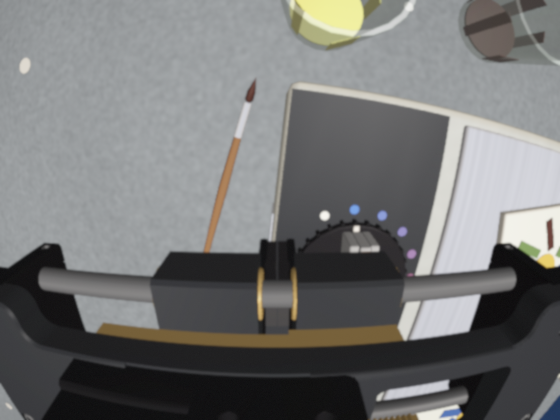

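Request:
carry_out(
  commands="0.39 0.09 0 0 0 0 -1; 0.35 0.08 0 0 0 0 -1; 0 0 0 0 0 0 -1; 0 0 0 0 0 0 -1",
)

```text
time: 4.4
eef_pos: [0.5026, 0.1158, 0.2577]
eef_rot: [0.62, 0.785, 0.0, -0.0]
contact_force: [-0.9, 0.1, -0.4]
width: 0.0007
finger_force: 0.0
```

```bash
python3 - <<'E'
from h import *
s=get_obs();print(s["eef_pos"],s["contact_force"])
c=np.array([.531,.100])
f=lambda a:c+.022*np.array([np.cos(a),np.sin(a)])+.023*np.array([-np.sin(a),np.cos(a)])
a=np.radians(103.);d=.064
for k in range(27):
    if k%5==0:print("phi",np.degrees(a).round(1),f(a).round(4))
    print(((f(a-d)-f(a))/.025).round(3));a-=d
E
```

```text
[0.50258149 0.11577138 0.25769783] [-0.86050394  0.13335338 -0.42817961]
phi 103.0 [0.5036 0.1163]
[0.044 0.069]
[0.048 0.066]
[0.052 0.063]
[0.056 0.059]
[0.06  0.055]
phi 84.7 [0.5101 0.124 ]
[0.063 0.051]
[0.066 0.047]
[0.069 0.043]
[0.072 0.038]
[0.074 0.034]
phi 66.3 [0.5188 0.1294]
[0.076 0.029]
[0.078 0.024]
[0.079 0.019]
[0.08  0.014]
[0.081 0.009]
phi 48.0 [0.5286 0.1317]
[0.081 0.003]
[ 0.081 -0.002]
[ 0.081 -0.007]
[ 0.081 -0.012]
[ 0.08  -0.017]
phi 29.7 [0.5387 0.1309]
[ 0.078 -0.022]
[ 0.077 -0.027]
[ 0.075 -0.032]
[ 0.073 -0.037]
[ 0.07  -0.041]
phi 11.3 [0.5481 0.1269]
[ 0.067 -0.046]
[ 0.064 -0.05 ]
```

Request:
carry_out(
  commands="0.08 0.09 0 0 0 -0.8 -1; 0.05 0.07 0 0 0 -0.8 -1; 0.05 0.06 0 0 0 -0.8 -1; 0.055 0.06 0 0 0 -0.8 -1; 0.06 0.055 0 0 0 -0.8 -1",
)

```text
time: 4.82
eef_pos: [0.5082, 0.1237, 0.2571]
eef_rot: [0.738, 0.675, -0.002, -0.001]
contact_force: [-11.7, -4.0, 7.9]
width: 0.0004
finger_force: 5.6
```

Request:
carry_out(
  commands="0 0 0 0 0 0 -1; 0 0 0 0 0 0 -1",
)

```text
time: 4.98
eef_pos: [0.5079, 0.1238, 0.257]
eef_rot: [0.737, 0.676, -0.002, -0.001]
contact_force: [-6.6, -1.9, 4.3]
width: 0.0004
finger_force: 3.6
```

```bash
cat > look.py <<'E'
from h import *
c=np.array([.531,.1])
s=get_obs();R=Ro.from_quat(s["eef_rot"]).as_matrix()
print({k:np.round(s[k],4).tolist() for k in("time","joints","eef_pos","contact_force")},"phi tool",np.degrees(np.arctan2(R[1,1],R[0,1]))+90)
v=s["eef_pos"][:2]-c;print("offset along y (face)",v@R[:2,1]*1e3,"along bar",v@np.array([-R[1,1],R[0,1]])*1e3)
for cam in("wrist","scene","side"):
    p,d=read_camera(cam);cv2.imwrite(f"pics/{cam}_{s['time']:.1f}.png",p[:,:,::-1])
    for t in tip_of(cam,"dial_mark")[:1]:
        m=at(cam,t["centre"],.093)[:2];w=m-c;print(cam,round(t["score"],2),t["centre"],m.round(4),np.hypot(*w).round(4),np.degrees(np.arctan2(w[1],w[0])).round(1))
E
python3 look.py
```

```text
{'time': 4.9833, 'joints': [0.2049, 0.2667, -0.5954, 1.9152, 0.1746, 1.0157, -0.5543], 'eef_pos': [0.5079, 0.1238, 0.257], 'contact_force': [-6.5824, -1.9232, 4.2928]} phi tool 85.01500314217822
offset along y (face) -25.07863516136076 along bar 21.659777386829607
wrist 0.71 [313.9, 256.7] [0.5259 0.1319] 0.0323 99.1
scene 0.95 [323.6, 185.7] [0.5193 0.1314] 0.0335 110.4
side 0.78 [264.4, 175.8] [0.5286 0.1321] 0.0322 94.2
```

Request:
carry_out(
  commands="0.065 0.05 0.12 0 0 -0.8 -1; 0.065 0.045 0 0 0 -0.8 -1; 0.07 0.04 0 0 0 -0.8 -1; 0.07 0.04 0 0 0 -0.8 -1; 0.075 0.035 0 0 0 -0.8 -1",
)

```text
time: 5.7
eef_pos: [0.5173, 0.1295, 0.2601]
eef_rot: [0.836, 0.549, -0.001, -0.001]
contact_force: [-1.9, 0.0, -1.5]
width: 0.0006
finger_force: 1.4
```

```bash
python3 look.py; python3 - <<'E'
import cv2,glob
s=sorted(glob.glob("pics/side_*"))[-1];c=sorted(glob.glob("pics/scene_*"))[-1]
a=cv2.resize(cv2.imread(s)[140:230,220:320],(400,360),interpolation=2);b=cv2.resize(cv2.imread(c)[150:240,270:370],(400,360),interpolation=2)
cv2.imwrite("pics/cmp1.png",cv2.hconcat([a,b]))
E
```

```text
{'time': 5.7, 'joints': [0.1547, 0.275, -0.5483, 1.8912, 0.1658, 1.0221, -0.8735], 'eef_pos': [0.5173, 0.1295, 0.2601], 'contact_force': [-1.8949, 0.0056, -1.4775]} phi tool 66.54250581556886
offset along y (face) -24.304451696110874 along bar 21.650806278646066
wrist 0.62 [312.3, 252.8] [0.5368 0.1323] 0.0328 79.8
scene 0.94 [327.3, 189.1] [0.5329 0.1308] 0.0309 86.5
side 0.58 [265.0, 173.4] [0.5328 0.1381] 0.0382 87.4
```

View pics/cmp1.png

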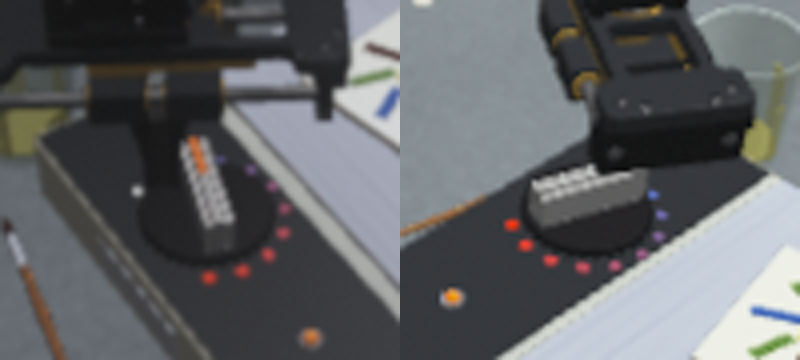

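```bash
python3 - <<'E'
from h import *
c=np.array([.531,.100])
f=lambda a:c+.022*np.array([np.cos(a),np.sin(a)])+.0188*np.array([-np.sin(a),np.cos(a)])
a=np.radians(66.5);d=.064
for k in range(17):
    if k%5==0:print("phi",np.degrees(a).round(1),f(a).round(4))
    print(((f(a-d)-f(a))/.025).round(3));a-=d
E
```

```text
phi 66.5 [0.5225 0.1277]
[0.071 0.019]
[0.073 0.015]
[0.073 0.01 ]
[0.074 0.005]
[0.074 0.001]
phi 48.2 [0.5317 0.1289]
[ 0.074 -0.004]
[ 0.074 -0.009]
[ 0.073 -0.013]
[ 0.072 -0.018]
[ 0.071 -0.023]
phi 29.8 [0.5407 0.1273]
[ 0.069 -0.027]
[ 0.067 -0.031]
[ 0.065 -0.036]
[ 0.062 -0.04 ]
[ 0.06  -0.044]
phi 11.5 [0.5488 0.1228]
[ 0.057 -0.047]
[ 0.054 -0.051]
```

Request:
carry_out(
  commands="0.1 -0.045 0 0 0 0 -1; 0.1 -0.045 0 0 0 0 -1; 0 0 0 0 0 0 -1",
)

```text
time: 6.25
eef_pos: [0.5227, 0.1278, 0.2607]
eef_rot: [0.835, 0.551, 0.0, -0.001]
contact_force: [0.3, 0.0, 0.2]
width: 0.0002
finger_force: 0.1
```

```bash
python3 look.py
```

```text
{'time': 6.25, 'joints': [0.157, 0.2829, -0.5463, 1.8802, 0.1691, 1.0244, -0.8646], 'eef_pos': [0.5227, 0.1278, 0.2607], 'contact_force': [0.3022, 0.0195, 0.2144]} phi tool 66.8129532085488
offset along y (face) -18.550856605571965 along bar 22.299743684732462
wrist 0.74 [314.0, 250.2] [0.5443 0.1308] 0.0335 66.7
scene 0.88 [327.8, 187.9] [0.5304 0.1343] 0.0343 91.1
side 0.95 [271.0, 176.2] [0.5408 0.1248] 0.0267 68.4
```

Request:
carry_out(
  commands="0.071 0.019 0 0 0 -0.8 -1; 0.073 0.015 0 0 0 -0.8 -1; 0.073 0.01 0 0 0 -0.8 -1; 0.074 0.005 0 0 0 -0.8 -1; 0.074 0 0 0 0 -0.8 -1",
)

```text
time: 6.97
eef_pos: [0.5304, 0.129, 0.2604]
eef_rot: [0.913, 0.409, -0.002, -0.001]
contact_force: [-10.3, 4.3, 5.4]
width: 0.0007
finger_force: 5.4
```

Request:
carry_out(
  commands="0.074 -0.004 0 0 0 -0.8 -1; 0.074 -0.009 0 0 0 -0.8 -1; 0.073 -0.013 0 0 0 -0.8 -1; 0 0 0 0 0 0 -1",
)

```text
time: 7.3
eef_pos: [0.5375, 0.1273, 0.2606]
eef_rot: [0.948, 0.319, -0.0, -0.0]
contact_force: [-2.7, 1.8, 0.8]
width: 0.0008
finger_force: 1.4
```

```bash
python3 look.py; python3 - <<'E'
import cv2,glob,os
s=max(glob.glob("pics/side_*"),key=os.path.getmtime);c=s.replace("side","scene")
a=cv2.resize(cv2.imread(s)[140:230,220:320],(400,360),interpolation=2);b=cv2.resize(cv2.imread(c)[150:240,270:370],(400,360),interpolation=2)
cv2.imwrite("pics/cmp2.png",cv2.hconcat([a,b]))
E
```

```text
{'time': 7.3, 'joints': [0.0866, 0.2983, -0.4618, 1.8498, 0.1532, 1.0291, -1.3592], 'eef_pos': [0.5375, 0.1273, 0.2606], 'contact_force': [-2.7437, 1.7802, 0.8001]} phi tool 37.16236016545407
offset along y (face) -17.852824826961143 along bar 21.72310175556747
wrist 0.92 [316.8, 255.5] [0.5554 0.1173] 0.0299 35.3
scene 0.96 [330.9, 199.2] [0.5629 0.116 ] 0.0357 26.6
side 0.62 [281.4, 178.9] [0.5573 0.1079] 0.0275 16.7
```

View pics/cmp2.png

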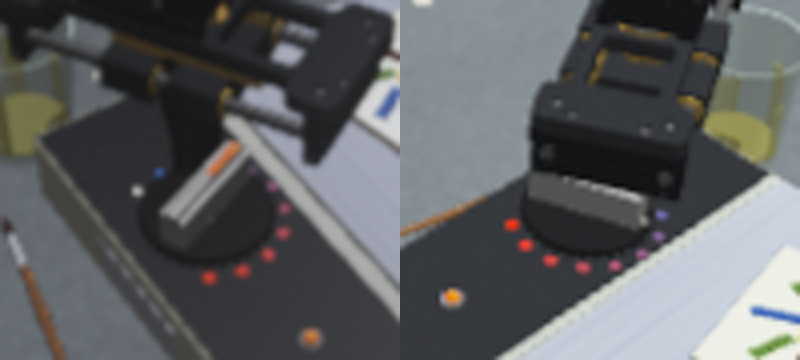

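```bash
cat > ov.py <<'E'
from h import *
import glob,os,sys
def proj(cam,P):
    k=calibration(cam);K=np.array(k["camera_matrix"]);v=Ro.from_quat(k["rotation"]).inv().apply(np.array(P)-k["origin"])
    return K[0,2]+K[0,0]*v[0]/-v[2],K[1,2]-K[1,1]*v[1]/-v[2]
# circle of orange pixels -> world angle, per camera
s=max(glob.glob("pics/side_*"),key=os.path.getmtime)
for cam,f in(("side",s),("scene",s.replace("side","scene"))):
    im=cv2.imread(f).astype(int);b,g,r=im[...,0],im[...,1],im[...,2]
    cc=proj(cam,[.531,.1,.093])
    m=(r-b>70)&(r>150)&(g-b>20)
    yy,xx=np.nonzero(m);k=np.hypot(xx-cc[0],yy-cc[1])<28
    print(cam,"axis px",np.round(cc,1),"orange n",k.sum())
    if k.sum():
        pts=np.c_[xx[k],yy[k]];W=np.array([at(cam,p,.093)[:2]-[.531,.1] for p in pts]);print(" mean",W.mean(0).round(4),np.degrees(np.arctan2(W.mean(0)[1],W.mean(0)[0])))
    for a in(103,79,55,31,7): print("  ",a,np.round(proj(cam,[.531+.03*np.cos(np.radians(a)),.1+.03*np.sin(np.radians(a)),.093]),1), "tail",np.round(proj(cam,[.531-.03*np.cos(np.radians(a)),.1-.03*np.sin(np.radians(a)),.093]),1))
E
python3 ov.py
```

```text
side axis px [271.7 185.3] orange n 20
 mean [0.0147 0.0121] 39.36903803071147
   103 [263.1 177.3] tail [280.6 193.5]
   79 [268.4 175.4] tail [275.2 195.5]
   55 [274.2 175.2] tail [269.1 195.8]
   31 [279.6 176.7] tail [263.5 194.1]
   7 [283.7 179.7] tail [259.4 191. ]
scene axis px [315.7 193.8] orange n 3
 mean [ 0.0086 -0.0549] -81.1341889911865
   103 [324.2 187.3] tail [306.9 200.6]
   79 [327.9 190.3] tail [303.3 197.4]
   55 [329.6 193.9] tail [301.9 193.6]
   31 [328.8 197.7] tail [302.9 190. ]
   7 [325.8 200.8] tail [306.1 187. ]
```

Request:
carry_out(
  commands="0.072 -0.018 0 0 0 -0.8 -1; 0.071 -0.023 0 0 0 -0.8 -1; 0.069 -0.027 0 0 0 -0.8 -1; 0.067 -0.031 0 0 0 -0.8 -1; 0.065 -0.036 0 0 0 -0.8 -1",
)

```text
time: 8.02
eef_pos: [0.5454, 0.1249, 0.2604]
eef_rot: [0.986, 0.165, -0.001, -0.0]
contact_force: [-5.2, 4.5, -0.1]
width: 0.0003
finger_force: 2.5
```

Request:
carry_out(
  commands="0.062 -0.04 0 0 0 -0.8 -1; 0 0 0 0 0 0 -1",
)

```text
time: 8.18
eef_pos: [0.548, 0.123, 0.2608]
eef_rot: [0.991, 0.132, 0.0, -0.0]
contact_force: [-2.4, 2.8, -0.4]
width: 0.0002
finger_force: 1.4
```

```bash
python3 look.py;python3 ov.py | grep -A1 axis
```

```text
{'time': 8.1833, 'joints': [0.0421, 0.3067, -0.3983, 1.8309, 0.1371, 1.0304, -1.7157], 'eef_pos': [0.548, 0.123, 0.2608], 'contact_force': [-2.4055, 2.7944, -0.372]} phi tool 15.204324707940216
offset along y (face) -17.708192460507703 along bar 22.406415238724744
wrist 0.58 [317.2, 256.8] [0.5597 0.1065] 0.0294 12.7
scene 0.88 [324.1, 201.0] [0.5593 0.1003] 0.0283 0.6
side 0.86 [283.1, 178.5] [0.5611 0.1074] 0.031 13.8
side axis px [271.7 185.3] orange n 21
 mean [0.0167 0.0062] 20.341725375481122
--
scene axis px [315.7 193.8] orange n 9
 mean [ 0.0195 -0.0131] -33.981783875279085
```

Request:
carry_out(
  commands="-0.05 0.2 0 0 0 0 -1; -0.08 0.3 0 0 0 0 -1; -0.05 0.3 0.3 0 0 0 -1; 0 0 1 0 0 0 -1; 0 0 1 0 0 0 -1",
)

```text
time: 8.9
eef_pos: [0.5425, 0.1444, 0.3187]
eef_rot: [0.991, 0.135, -0.001, -0.0]
contact_force: [1.0, -0.6, 1.0]
width: 0.0004
finger_force: 0.0
```

Request:
carry_out(
  commands="0 -0.5 1 0 0 0 -1; -0.5 -1 0.5 0 0 0 -1; -0.5 -1 0 0 0 0 -1; -0.5 -1 0 0 0 0 -1; -0.5 -1 0 0 0 0 -1",
)

```text
time: 9.32
eef_pos: [0.4926, 0.0305, 0.3569]
eef_rot: [0.991, 0.134, 0.001, 0.0]
contact_force: [0.5, -0.2, 0.1]
width: 0.0007
finger_force: 0.0
```

Request:
carry_out(
  commands="-0.2 -1 0 0 0 0.5 -1; -0.2 -1 0 0 0 0.5 -1; -0.2 -1 0 0 0 0.5 -1; 0 -1 0 0 0 0.5 -1; 0 0 0 0 0 0 -1",
)

```text
time: 9.73
eef_pos: [0.4778, -0.0736, 0.3566]
eef_rot: [0.977, 0.211, 0.0, 0.001]
contact_force: [-0.1, -0.6, 0.1]
width: 0.0007
finger_force: 0.0
```

```bash
python3 look.py;python3 ov.py | grep -A1 axis
python3 - <<'E'
from h import *
for cam in("scene","side","wrist"):
    for t in tip_of(cam,"start_top")[:1]:print(cam,t["score"],t["centre"],at(cam,t["centre"],.079))
import glob,os
s=max(glob.glob("pics/side_*"),key=os.path.getmtime)
a=cv2.resize(cv2.imread(s)[140:290,220:360],(420,450),interpolation=2)
b=cv2.resize(cv2.imread(s.replace("side","scene"))[150:270,230:350],(450,450),interpolation=2)
cv2.imwrite("pics/cmp3.png",cv2.resize(cv2.hconcat([a,b]),(800,414)))
E
```

```text
{'time': 9.7333, 'joints': [0.3098, 0.0419, -0.2549, 1.9117, 0.0135, 1.1884, -1.0956], 'eef_pos': [0.4778, -0.0736, 0.3566], 'contact_force': [-0.14, -0.552, 0.1229]} phi tool 24.361629288543796
offset along y (face) 136.229882279144 along bar -120.09599736234613
wrist 0.76 [117.4, 31.7] [0.5622 0.1098] 0.0327 17.4
scene 0.9 [323.1, 199.3] [0.5539 0.1019] 0.0229 4.8
side axis px [271.7 185.3] orange n 7
 mean [ 0.0422 -0.0173] -22.323939116694703
--
scene axis px [315.7 193.8] orange n 28
 mean [ 0.0147 -0.0001] -0.45681280726619333
scene 0.69 [255.2, 237.1] [ 0.55418346 -0.06865882  0.079     ]
side 0.58 [320.8, 240.9] [ 0.55957623 -0.06240352  0.079     ]
wrist 0.88 [307.2, 121.7] [ 0.55136195 -0.06004051  0.079     ]
```

View pics/cmp3.png

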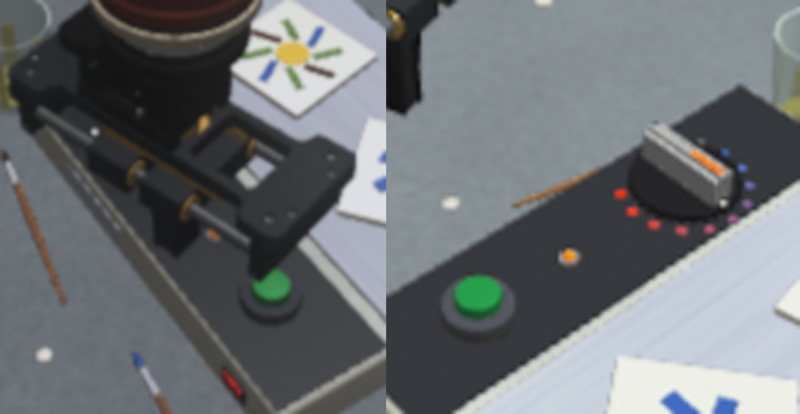

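Request:
carry_out(
  commands="1 0.1 0 0 0 0 -1; 1 0.1 0 0 0 0 -1; 1 0.1 -0.5 0 0 0 -1; 0 0 -1 0 0 0 -1; 0 0 -1 0 0 0 -1",
)

```text
time: 10.6
eef_pos: [0.5547, -0.0611, 0.2929]
eef_rot: [0.977, 0.213, 0.001, -0.0]
contact_force: [0.2, 0.4, -1.3]
width: 0.0004
finger_force: 0.0
```

Request:
carry_out(
  commands="0 0 -0.8 0 0 0 -1; 0 0 0 0 0 0 -1; 0 0 0 0 0 0 -1",
)

```text
time: 10.85
eef_pos: [0.553, -0.0616, 0.2727]
eef_rot: [0.977, 0.213, -0.001, -0.0]
contact_force: [-0.2, -0.1, 0.7]
width: 0.0004
finger_force: 0.0
```

```bash
python3 look.py | head -1; python3 - <<'E'
from h import *
cam="side"
im,_=read_camera(cam);b=read_camera("scene")[0]
v=[cv2.resize(x,(400,400),interpolation=2)[:,:,::-1] for x in(im[190:290,270:370],b[185:285,205:305])]
cv2.imwrite("pics/btn.png",cv2.hconcat(v))
E
```

```text
{'time': 10.85, 'joints': [0.2624, 0.2703, -0.2662, 1.8374, 0.0807, 1.0467, -1.1777], 'eef_pos': [0.553, -0.0616, 0.2727], 'contact_force': [-0.1851, -0.1129, 0.6836]} phi tool 24.53784838724384
```

View pics/btn.png

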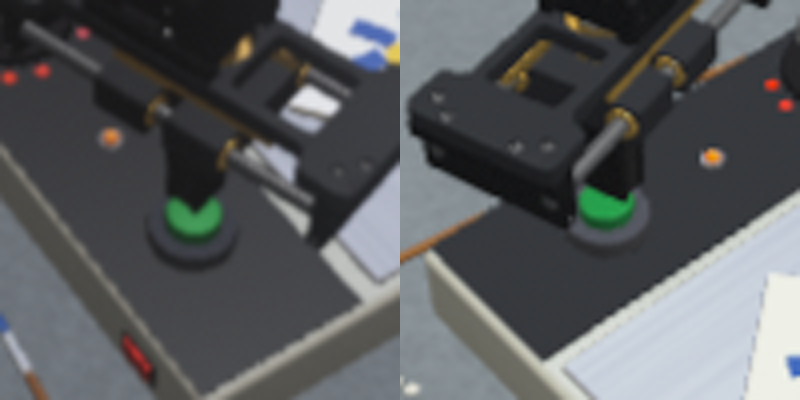

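Request:
carry_out(
  commands="0 -0.2 -0.3 0 0 0 -1; 0 0 -0.2 0 0 0 -1; 0 0 -0.12 0 0 0 -1; 0 0 -0.06 0 0 0 -1; 0 0 0 0 0 0 -1",
)

```text
time: 11.67
eef_pos: [0.5537, -0.0676, 0.26]
eef_rot: [0.977, 0.212, 0.001, 0.001]
contact_force: [-15.5, -1.1, 40.5]
width: 0.0008
finger_force: 20.0
```

Request:
carry_out(
  commands="0 0 -0.05 0 0 0 -1; 0 0 0 0 0 0 -1; 0 0 0 0 0 0 -1",
)

```text
time: 11.92
eef_pos: [0.5537, -0.0676, 0.2598]
eef_rot: [0.977, 0.212, 0.001, 0.001]
contact_force: [-18.9, -0.3, 50.7]
width: 0.0004
finger_force: 25.5
```

Request:
carry_out(
  commands="0 0 0.14 0 0 0 -1; 0 0 0 0 0 0 -1",
)

```text
time: 12.08
eef_pos: [0.5536, -0.0676, 0.2603]
eef_rot: [0.977, 0.212, 0.001, 0.001]
contact_force: [-6.0, -1.4, 23.6]
width: 0.0002
finger_force: 11.8
```

```bash
python3 look.py | head -1; python3 - <<'E'
from h import *
im=read_camera("side")[0];b=read_camera("scene")[0]
v=[cv2.resize(x,(400,400),interpolation=2)[:,:,::-1] for x in(im[210:270,290:350],b[205:265,225:285])]
cv2.imwrite("pics/btn2.png",cv2.hconcat(v))
E
```

```text
{'time': 12.0833, 'joints': [0.2677, 0.2846, -0.2613, 1.8475, 0.0868, 1.018, -1.1728], 'eef_pos': [0.5536, -0.0676, 0.2603], 'contact_force': [-6.0094, -1.4379, 23.581]} phi tool 24.46242362567996
```

View pics/btn2.png

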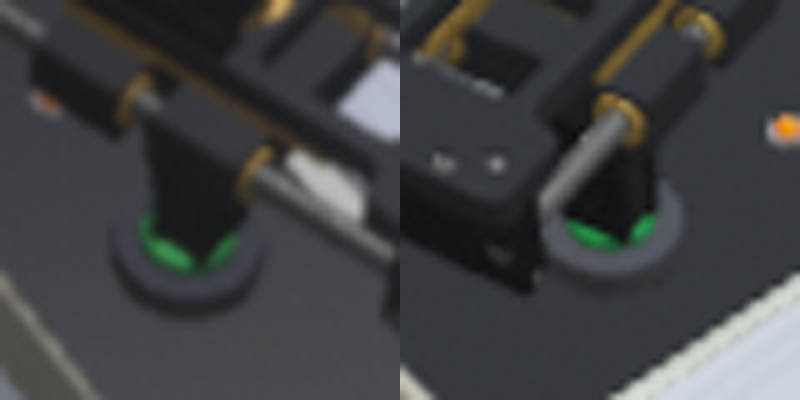

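Request:
carry_out(
  commands="0 0 0.2 0 0 0 -1; 0 0 0.4 0 0 0 -1; 0 0 1 0 0 0 -1; 0 0 1 0 0 0 -1; 0 0 1 0 0 0 -1",
)

```text
time: 12.9
eef_pos: [0.5528, -0.067, 0.349]
eef_rot: [0.977, 0.212, -0.001, -0.0]
contact_force: [-0.0, 0.1, -0.7]
width: 0.001
finger_force: 0.0
```

Request:
carry_out(
  commands="-1 -1 0.5 0 0 0 -1; -1 -1 0 0 0 0 -1; -0.5 -1 0 0 0 0 -1; 0 -1 0 0 0 0 -1; 0 -1 0 0 0 0 -1",
)

```text
time: 13.32
eef_pos: [0.4896, -0.1932, 0.3612]
eef_rot: [0.977, 0.212, -0.0, 0.0]
contact_force: [2.0, 0.1, -0.0]
width: 0.0005
finger_force: 0.0
```

Request:
carry_out(
  commands="0 -1 0 0 0 0 -1; 0 -1 0 0 0 0 -1; 0 -1 0 0 0 0 -1; 0 0 0 0 0 0 -1; 0 0 0 0 0 0 -1",
)

```text
time: 13.73
eef_pos: [0.4901, -0.2683, 0.3604]
eef_rot: [0.978, 0.211, -0.001, -0.0]
contact_force: [-0.1, 0.1, 0.3]
width: -0.0001
finger_force: 0.0
```

```bash
python3 look.py;python3 ov.py | grep -A1 axis
python3 - <<'E'
from h import *
for cam in("scene","side"):
    read_camera(cam)
    for t in tip_of(cam,"dial_axis")[:1]:print(cam,t["score"],t["centre"],at(cam,t["centre"],.093))
E
```

```text
{'time': 13.7333, 'joints': [0.5161, 0.1835, -0.1069, 1.7448, 0.0208, 1.2157, -0.7423], 'eef_pos': [0.4901, -0.2683, 0.3604], 'contact_force': [-0.0991, 0.1038, 0.341]} phi tool 24.340927847521982
offset along y (face) 318.71983839746287 along bar -189.03437427173998
scene 0.92 [324.8, 200.4] [0.5586 0.1027] 0.0278 5.6
side 0.7 [286.7, 176.9] [0.5701 0.1083] 0.0399 12.0
side axis px [271.7 185.3] orange n 28
 mean [0.0157 0.0055] 19.193472774612253
--
scene axis px [315.7 193.8] orange n 28
 mean [ 0.0147 -0.0001] -0.45681280726619333
scene 0.85 [318.8, 193.5] [0.53397126 0.10608188 0.093     ]
side 0.86 [271.0, 180.0] [0.53611903 0.1145787  0.093     ]
```

```bash
python3 -c "
from bench import *
print(job_done())"
```

```text
the job is handed in; nothing more can be done
None
```

The job is handed in: the cameras put the dial four clicks clockwise of its start (pointer from about 103° to about 7°), and the start button then went flush with its collar and was let go, though I did not check by camera that it sprang back; that press peaked at about 50 N on the fingertips, far above the 5 N needed.

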